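# Register a leather-stamping die in the corner of the press bed

### The arm

A 6-joint arm with a two-finger parallel gripper is mounted at the origin on the work surface. World frame = base frame: x ahead of the robot, y to its left, z up, the work surface at z = 0. Lengths are in m, angles in rad, forces in N, time in s.
With the tool pointing down it reaches from about 0.375 to 0.9 m from the base axis. Payload 3.1 kg.
Tool frame: the origin (TCP) lies midway between the tips of the shut fingers; the grasp point (between the pads) lies 19 mm behind it (grip_depth is the distance from the TCP to the grasp point, in m); y points along the fingers, z is the direction in which the jaws open and shut, and the axes are right-handed (so a half turn about y gives the same grasp; the last joint's range is limited). The gripper opens to 85 mm and grips with 20 to 120 N. Pads are 22 mm wide; open, the fingers measure 114 mm over their backs; the gripper's body (76 mm by 85 mm) begins 54 mm behind the grasp point. The pads swing forward as they close: fully open they stand 13 mm farther back than shut.
Start: joints at [-1.474, 0.527, 1.433, -0, 1.181, -0.178], TCP at [0.17, -0.602, 0.231] pointing down, gripper open.
Joint ranges: [-3.08, 3.08], [-0.75, 2.2], [0.22, 2.44], [-1.43, 4.57], [0, 2.65], [-2.85, 2.85]. Speed limits (rad/s): [2.79, 2.79, 3.14, 3.14, 3.14, 3.14].

### API

Orientations are given as a unit quaternion [x, y, z, w].
In Python, from station import sense, snapshot, camera_model, sign_off, grip_depth gives the robot as it stands.
- The arm moves only by the tool play_rows, never from a script. Its argument "deltas" is a list of rows, each a list of 6 numbers: the shift along the tool's x, y, z in m, then the turn, a rotation vector about the tool's x, y, z in rad. A call has 1 to 12 rows; each row is the pose to reach, as a shift and turn from the pose commanded when the call began, along the tool's axes at that moment; what a row does not reach only later rows make up. A row lasts 1/10 s, in which the tool goes at most 50 mm and 8.59 degrees, less where a joint would pass 70% of its speed; a pose out of reach is approached as far as the arm can. A call with a gripper value outside its range is refused whole. "gripper" is the finger opening in m, from 0 to 0.0854, set as the call begins (left out, the last holds). The fingers move at their own pace and stop on an object; "force" is the grip in N (left out, the last holds). Time passes only in rows, so rows that repeat a pose let the fingers close. It gives the time, the measured TCP pose, the force and the opening at its end, in the units of the state.
- sense(): the state, without advancing time (a new reading comes with each control period).
- snapshot(name): name is "side" or "top" or "wrist"; returns the picture (384x512x3 uint8, red, green, blue); there is no depth.
- camera_model(name): a dict with "fx", "fy", "cx", "cy" (pixels), "distortion" ([k1, k2, p1, p2, k3] as OpenCV has them; the pictures are not rectified), "camera_from_world" (4x4, takes a point from world to camera coordinates). Camera axes: x right, y up, looking along -z (the intrinsics and any distortion apply to the point x, -y, -z); pixel columns grow to the right and rows downward; lengths in m; the calibration is good to about 2 mm. A picture is of the moment at which its call begins: read the wrist's pose just before it. camera_model takes no time and is no camera call; for the wrist camera it gives the pose at the moment of the call.
- sign_off(): hands the job in, once; it reports no verdict.
The state is a dict: "t": time; "q": joint angles; "qd": joint speeds; "tau": joint torques, N m; "tcp_pos": TCP position; "tool_rot": TCP orientation; "force": force on the tool from outside, world axes, zero at the start; "ft_torque": the same for the moment, N m; "finger_gap": opening from 0.0 (shut) to 1.0 (fully open).
Only numpy, scipy, OpenCV 4.12 (cv2) and the standard library are available. Lean on these libraries where they do the work, as an engineer would, in place of code of your own. Each camera call takes 0.05 s, during which the arm holds its last target.

### The job

Pick up the wooden stamping die by its dark grip bar and set it brass face down, flat on the steel press bed, with its red-marked corner in the corner of the two brass fences. Push it home so that it sits flush against both fences at once, without slamming it, and finish while still holding it pressed firmly against both, so that it could be clamped there. Leave the jar, the spool and the cup where they stand.

Things in the scene. Friction and masses are not known exactly. Their poses are not given: they have to be found in the camera images.
- die: Stamping die, loose, about 0.22 to 0.45 kg: a light wooden block 100 mm long (its x), 70 mm wide (its y) and 20 mm thick with a brass lower face, carrying a dark upright grip bar 70 mm long (along x), 24 mm wide and 44 mm tall (from 20 to 64 mm above the underside), centred on the block. Red square on the top at the +x +y corner. Origin: centre of the underside, z up. It starts flat on the bench, right side up, on the other side of the bench from the press bed.
- die_grip (a point): Centre of the die's grip bar, half-way up the bar, 42 mm above the die's underside; axes as the die's.
- die_corner (a point): Lower corner of the die below the red square: 50 mm along the die's x and 35 mm along its y from the die's centre, at its underside; axes as the die's.
- press_bed: Fixed steel plate 190 mm (its x) by 150 mm (its y), 10 mm thick, lying on the bench; origin at the centre of its underside, z up. It carries the two brass fences along its +x and +y edges; no other part stands on it.
- end_fence: Fixed brass bar at the +x edge of the bed, 18 mm thick, 128 mm long along the bed's y (its working face, which looks to the bed's -x, runs from y = -74 to +54 mm), 16 mm high above the bed. The die's short +x end goes against it. Origin: centre of the bar's underside, 9 mm behind its working face, at the bed's top; axes as the bed's.
- side_fence: Fixed brass bar at the +y edge of the bed, 18 mm thick, 140 mm long along the bed's x (its working face, which looks to the bed's -y, runs from x = -68 to +72 mm), 16 mm high above the bed. The die's long +y side goes against it. Origin: centre of the bar's underside, 9 mm behind its working face, at the bed's top; axes as the bed's.
- nest_corner (a point): Inner corner of the two fences, at the bed's top surface (10 mm above the bench): 75 mm along the bed's x and 55 mm along its y from the bed's centre; axes as the bed's. Seated, the die's axes are parallel to the bed's, die_corner lies on this point and the die's centre is 50 mm back along x and 35 mm back along y from it.
- rivet_jar: Bystander: amber jar 56 mm across, 75 mm tall, origin at the centre of its underside.
- thread_spool: Bystander: spool 48 mm across, 50 mm tall, origin at the centre of its underside.
- wax_cup: Bystander: small white cup 54 mm across, 50 mm tall, origin at the centre of its underside.
There are look-alikes about, which are no part of the job. Leave any blue or turquoise look-alike of the die alone.

How it is judged:
By the outcome, as a careful person would: the job done as asked, in the order asked, and still so for the second after the job is handed in, while the arm keeps its last pose, push and grip.
It also fails if it takes over 72 s, if anything falls off the work surface, if the arm or the gripper's body presses on something with over 40 N, if the wrist force passes 120 N, or if a joint passes its speed limit or range.

## Working session

There is one attempt and no reset: what is moved stays moved. The work goes in short steps, Python scripts to look and compute and a tool call to move; the robot and the scene stay as the last step left them, time stands still between calls to the robot, and variables do not carry over. Pictures are saved under pics/ and viewed, and the job is handed in when it is done.

Besides the shell and the picture viewer there is one more tool, called as name(argument=value, ...), one argument or row to a line, values as JSON. play_rows: Moves the arm, as the interface text tells. Its arguments: {"type":"object","properties":{"deltas":{"type":"array"},"gripper":{"type":"number"},"force":{"type":"number"}},"required":["deltas"]}

```bash
mkdir -p pics; ls
python3 - <<'E'
from station import *
import cv2,numpy as np
s=sense();print(s)
print(grip_depth if not callable(grip_depth) else grip_depth())
for n in("side","top","wrist"):
    cm=camera_model(n);print(n,{k:np.round(v,4).tolist() for k,v in cm.items()})
    cv2.imwrite(f"pics/{n}0.png",cv2.resize(snapshot(n)[:,:,::-1],None,fx=1.5,fy=1.5,interpolation=cv2.INTER_CUBIC))
E
```

```text
pics
{'t': 0.0, 'q': array([-1.47452151e+00,  5.28446292e-01,  1.43390742e+00,  2.89299288e-05,
        1.18139764e+00, -1.78503186e-01]), 'qd': array([-0.00048461, -0.0017086 , -0.00015366, -0.00103692,  0.00101898,
        0.0018411 ]), 'tau': array([ 2.60504257e-04, -4.42353702e+01, -1.78023756e+01, -3.21601046e-04,
        8.39369459e-03,  9.74442031e-06]), 'tcp_pos': array([ 0.16954756, -0.60081957,  0.2303442 ]), 'tool_rot': array([-0.09679862,  0.701206  , -0.69968163,  0.09688026]), 'force': array([-0.59548155,  0.46186585, -0.79376943]), 'ft_torque': array([-0.06222978,  0.03939579,  0.02375926]), 'finger_gap': 0.998791109653647}
0.0187
side {'fx': 388.988, 'fy': 388.988, 'cx': 261.753, 'cy': 188.883, 'distortion': [-0.1226, 0.0, 0.0, 0.0, 0.0], 'camera_from_world': [[-0.8986, -0.4388, 0.0035, 0.475], [0.326, -0.6623, 0.6746, -0.2304], [-0.2937, 0.6073, 0.7382, -0.76], [0.0, 0.0, 0.0, 1.0]]}
top {'fx': 370.4231, 'fy': 370.4231, 'cx': 252.3275, 'cy': 194.5638, 'distortion': [-0.1022, 0.0, 0.0, 0.0, 0.0], 'camera_from_world': [[-0.0259, -0.9995, 0.0178, -0.0314], [0.9825, -0.0221, 0.1849, -0.5561], [-0.1844, 0.0223, 0.9826, -0.78], [0.0, 0.0, 0.0, 1.0]]}
wrist {'fx': 333.182, 'fy': 333.182, 'cx': 248.9285, 'cy': 192.1213, 'distortion': [-0.0308, 0.0, 0.0, 0.0, 0.0], 'camera_from_world': [[0.271, -0.9626, -0.0011, -0.6227], [0.9201, 0.2594, -0.2935, 0.0384], [0.2828, 0.0785, 0.956, -0.3802], [0.0, 0.0, 0.0, 1.0]]}
```

View pics/side0.png

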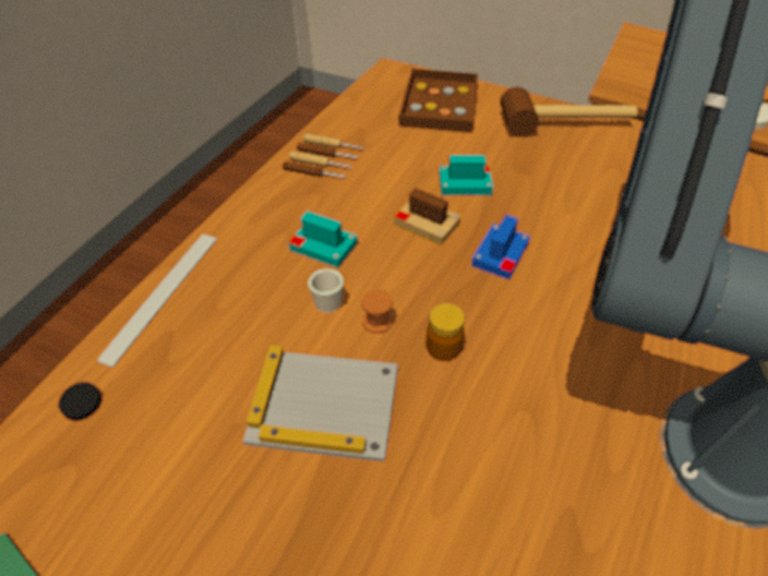

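View pics/top0.png

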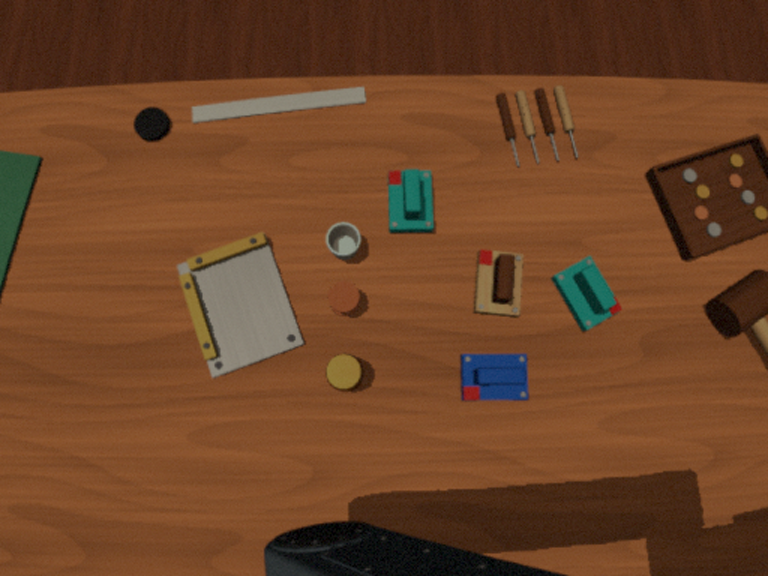

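View pics/wrist0.png

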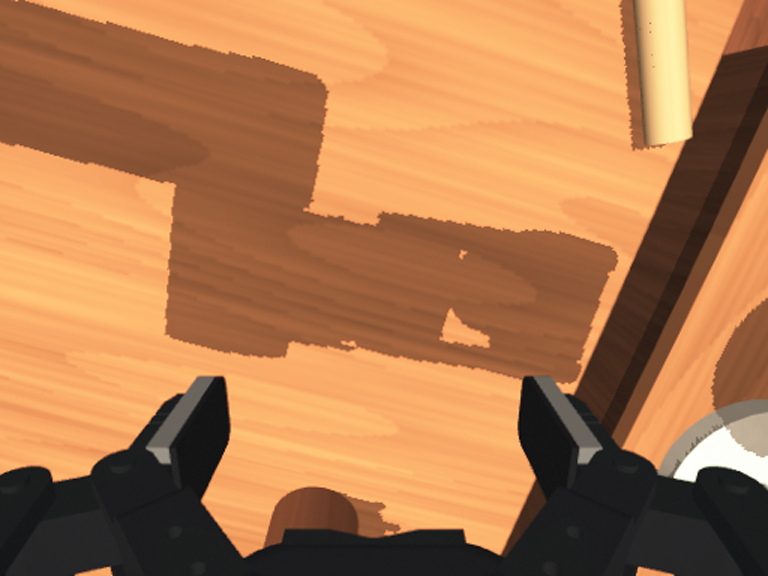

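The side and top pictures show the wooden die at about (499,283) in the 1.5x top view, with its red corner at (485,257). The bed is at about (240,310), with one fence on its upper edge and one on its left edge. The blue and turquoise look-alikes stand around the die. I'll enlarge both for corner readings.

```bash
cat > h.py <<'E'
from station import *
import cv2,numpy as np
def proj(cm,P):
    T=np.array(cm["camera_from_world"]);P=np.atleast_2d(P)
    c=P@T[:3,:3].T+T[:3,3]; c=c*[1,-1,-1]
    K=np.array([[cm["fx"],0,cm["cx"]],[0,cm["fy"],cm["cy"]],[0,0,1.]])
    return cv2.projectPoints(c.reshape(-1,1,3),np.zeros(3),np.zeros(3),K,np.array(cm["distortion"]))[0].reshape(-1,2)
def unproj(cm,uv,z):
    T=np.array(cm["camera_from_world"])
    K=np.array([[cm["fx"],0,cm["cx"]],[0,cm["fy"],cm["cy"]],[0,0,1.]])
    n=cv2.undistortPoints(np.array(uv,float).reshape(-1,1,2),K,np.array(cm["distortion"])).reshape(-1,2)
    d=np.c_[n[:,0],-n[:,1],-np.ones(len(n))]@T[:3,:3]
    o=-T[:3,:3].T@T[:3,3]
    return o+d*((z-o[2])/d[:,2])[:,None]
def crop(img,x0,y0,x1,y1,f,fn):
    c=cv2.resize(np.ascontiguousarray(img[y0:y1,x0:x1,::-1]),None,fx=f,fy=f,interpolation=cv2.INTER_CUBIC)
    for x in range(x0,x1,10): cv2.putText(c,str(x),(int((x-x0)*f),8),0,.3,(255,255,255),1); cv2.line(c,(int((x-x0)*f),10),(int((x-x0)*f),16),(255,255,255),1)
    for y in range(y0,y1,10): cv2.putText(c,str(y),(0,int((y-y0)*f)),0,.3,(255,255,255),1); cv2.line(c,(20,int((y-y0)*f)),(26,int((y-y0)*f)),(255,255,255),1)
    cv2.imwrite(fn,c)
E
python3 - <<'E'
from h import *
im=snapshot("top"); cv2.imwrite("pics/top_raw.png",im[:,:,::-1])
crop(im,110,145,210,260,5,"pics/bed.png")
crop(im,300,155,370,220,8,"pics/die.png")
E
```

```text
(no output)
```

View pics/bed.png

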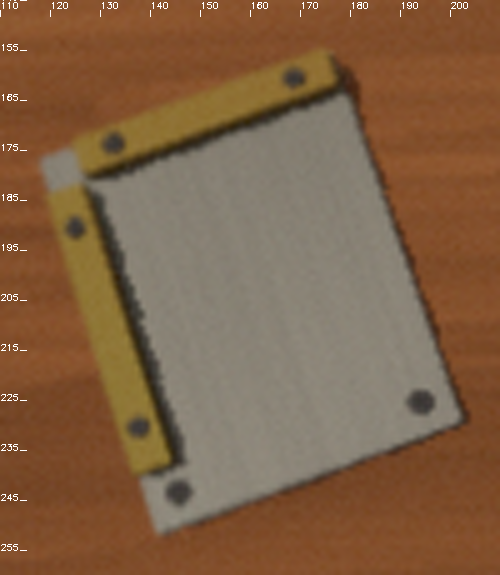

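View pics/die.png

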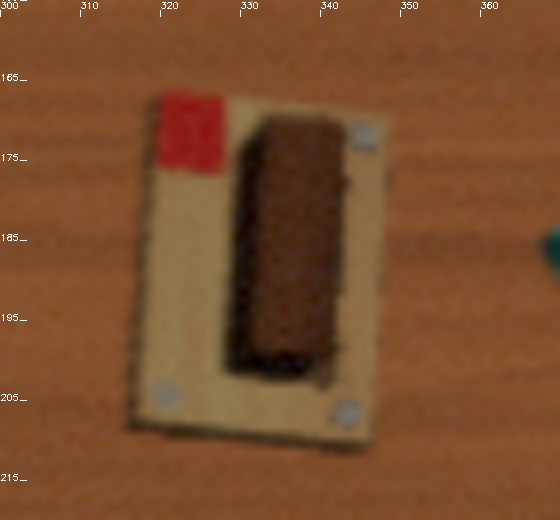

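Readings from the crops. In the bed crop (5x, origin 110,145), the bed corners are (465,421), (160,533) and (41,158), and the fence-top corners are listed in the fit. In the die crop (8x, origin 300,155), the block-top corners are (158,93), (390,117), (370,443) and (132,428).

```bash
cat > fit.py <<'E'
from h import *
from scipy.optimize import least_squares
def fit(cm,loc,uv,x0,z0=0):
    loc=np.array(loc,float);uv=np.array(uv,float)
    def w(p):
        c,s=np.cos(p[2]),np.sin(p[2])
        return np.c_[p[0]+c*loc[:,0]-s*loc[:,1],p[1]+s*loc[:,0]+c*loc[:,1],loc[:,2]+z0]
    f=lambda p:(proj(cm,w(p))-uv).ravel()
    r=least_squares(f,x0,x_scale=[.1,.1,1],loss='soft_l1')
    return r.x,f(r.x).reshape(-1,2)
E
python3 - <<'E'
from fit import *
cm=camera_model("top")
pts=[((-95,-75,10),(465,421)),((-95,75,10),(160,533)),((95,75,10),(41,158)),
((93,54,26),(76,137)),((75,54,26),(92,176)),((93,-74,26),(330,48)),((75,-74,26),(340,85)),
((72,73,26),(48,194)),((72,55,26),(88,184)),((-68,73,26),(135,473)),((-68,55,26),(174,462))]
l=np.array([p[0] for p in pts])/1000.; uv=(np.array([p[1] for p in pts])+.5)/5-.5+[110,145]
p,r=fit(cm,l,uv,[.6,.2,.3]);print("bed",p,np.degrees(p[2]));print(r.round(2).tolist())
pts=[((50,35,20),(158,93)),((50,-35,20),(390,117)),((-50,-35,20),(370,443)),((-50,35,20),(132,428)),
((35,12,64),(265,117)),((35,-12,64),(343,120)),((-35,-12,64),(330,357)),((-35,12,64),(248,352))]
l=np.array([p[0] for p in pts])/1000.; uv=(np.array([p[1] for p in pts])+.5)/8-.5+[300,155]
p,r=fit(cm,l,uv,[.6,-.2,0]);print("die",p,np.degrees(p[2]));print(r.round(2).tolist())
for n,uv in(("jar",(344,372)),("spool",(344,298)),("cup",(344,238))):
    print(n,unproj(cm,[np.array(uv)/1.5],.06)[0])
for q in [(494,377),(587,293),(411,200)]: print(unproj(cm,[np.array(q)/1.5],.03)[0])
from scipy.spatial.transform import Rotation as R
print(R.from_quat(sense()["tool_rot"]).as_matrix().round(3))
E
```

```text
bed [0.54951618 0.17343695 0.33096071] 18.96265181376565
[[0.06, 0.32], [-0.02, 0.19], [0.41, 0.09], [-0.23, 0.47], [-1.29, -0.36], [0.13, 0.01], [0.48, -0.53], [0.26, -0.05], [-0.53, -0.65], [0.31, 0.43], [-0.06, -0.06]]
die [ 0.57267008 -0.23498562 -0.12674092] -7.261719562209877
[[-0.26, -0.08], [-0.4, 0.0], [-0.08, 0.41], [0.17, -0.72], [-0.27, -0.69], [0.41, 0.05], [0.37, 0.68], [0.02, 0.21]]
jar [0.43691573 0.00826396 0.06      ]
spool [0.54558097 0.00659184 0.06      ]
cup [0.6376346  0.00531465 0.06      ]
[ 0.42452899 -0.21643826  0.03      ]
[ 0.5500919 -0.3729441  0.03     ]
[ 0.70712454 -0.10102726  0.03      ]
[[-0.962 -0.     0.271]
 [-0.271  0.001 -0.962]
 [-0.    -1.    -0.001]]
```

play_rows(
  deltas=[
    [-0.02,0,-0.01,0,0.02,0],
    [-0.06,0.005,-0.03,0,0.06,0],
    [-0.105,0.01,-0.052,0,0.1,0],
    [-0.15,0.01,-0.075,0,0.14,0],
    [-0.195,0.015,-0.097,0,0.18,0],
    [-0.24,0.015,-0.12,0,0.22,0],
    [-0.285,0.02,-0.142,0,0.26,0],
    [-0.33,0.02,-0.165,0,0.3,0],
    [-0.375,0.025,-0.187,0,0.34,0],
    [-0.42,0.03,-0.21,0,0.37,0],
    [-0.46,0.03,-0.23,0,0.39,0],
    [-0.487,0.03,-0.243,0,0.401,0],
  ],
  gripper=0.0854,
)

```text
t: 1.4
tcp_pos: [0.5744, -0.2325, 0.2009]
tool_rot: [0.044, 0.706, -0.705, -0.044]
force: [-0.5, -0.7, 0.9]
finger_gap: 0.997
```

Run:
```python
from h import *
s=sense();print(s["t"],s["tcp_pos"],s["tool_rot"],s["q"].round(3))
cm=camera_model("wrist");im=snapshot("wrist")
print(proj(cm,[[.5727,-.235,.02]]))
cv2.imwrite("pics/w1.png",cv2.resize(im[:,:,::-1],None,fx=1.5,fy=1.5))
```

```text
1.4 [ 0.57440902 -0.23245377  0.20091293] [ 0.04390623  0.70606047 -0.705428   -0.04384289] [-5.650e-01  5.550e-01  1.477e+00  1.000e-03  1.110e+00  1.130e+00]
[[252.84438871 168.81319803]]
```

View pics/w1.png

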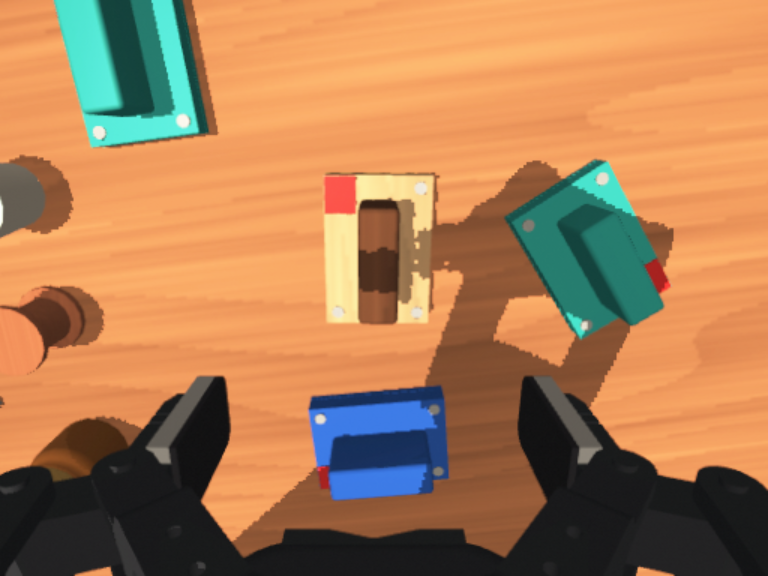

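The wrist picture shows the die centred at about (379,248) at 1.5x, nearly aligned, with the red corner at upper left. I'll take a crop for a refined fit.

Run:
```python
from h import *
im=cv2.imread("pics/w1.png")
im=cv2.resize(im,(512,384),interpolation=cv2.INTER_AREA)[:,:,::-1]
crop(im,208,105,300,225,6,"pics/w1c.png")
```

```text
(no output)
```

View pics/w1c.png

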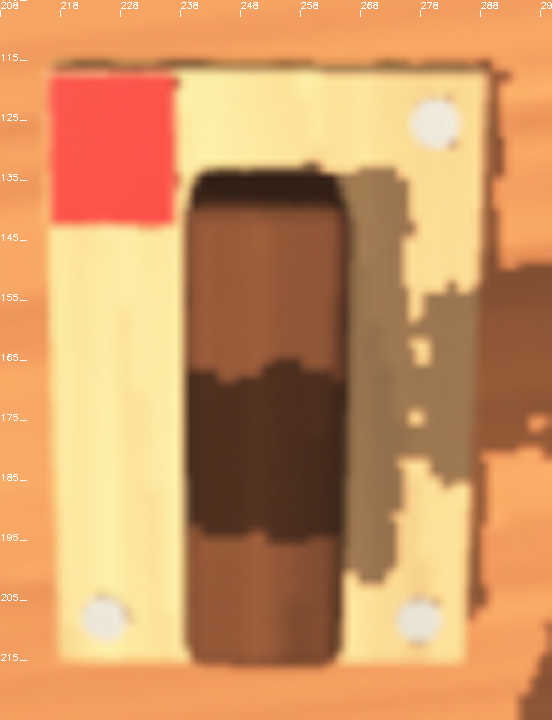

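Run:
```python
from fit import *
cm=camera_model("wrist")
pts=[((50,35,20),(50,72)),((50,-35,20),(488,71)),((-50,-35,20),(464,662)),((-50,35,20),(60,662)),
((35,12,64),(188,206)),((35,-12,64),(344,206)),((-35,-12,64),(342,664)),((-35,12,64),(187,664))]
l=np.array([p[0] for p in pts])/1000.; uv=(np.array([p[1] for p in pts])+.5)/6-.5+[208,105]
for sl in (slice(0,4),slice(0,8)):
    p,r=fit(cm,l[sl],uv[sl],[.57,-.23,0]);print("die",p,np.degrees(p[2]));print(r.round(2).tolist())
from scipy.spatial.transform import Rotation as R
s=sense();M=R.from_quat(s["tool_rot"]).as_matrix();print(M.round(3),np.degrees(np.arctan2(M[1,2],M[0,2])))
print(M.T@(np.array([p[0],p[1],.026])-s["tcp_pos"]))
```

```text
die [ 0.57737348 -0.2315669  -0.12848391] -7.361585801666315
[[-0.3, -0.16], [-0.04, 0.45], [0.13, 0.05], [0.23, -0.36]]
die [ 0.57753224 -0.23148707 -0.12801578] -7.334764057742992
[[-0.43, -0.3], [-0.16, 0.27], [0.06, -0.1], [0.15, -0.47], [-0.83, -0.55], [1.71, -0.39], [0.45, 1.19], [-0.34, 1.04]]
[[-0.993  0.004 -0.122]
 [ 0.122  0.002 -0.993]
 [-0.003 -1.    -0.003]] -97.01360731549755
[0.00018953 0.17510612 0.0017769 ]
```

Run:
```python
from h import *
s=sense();print(s["tcp_pos"],s["qd"].round(3))
cm=camera_model("wrist");im=snapshot("wrist")
s=sense();print(s["tcp_pos"],s["qd"].round(3))
crop(im,208,105,300,225,6,"pics/w2c.png")
np.save("w2.npy",cm["camera_from_world"])
```

```text
[ 0.57729516 -0.23011899  0.20110973] [-0.065 -0.023  0.044 -0.042 -0.014 -0.112]
[ 0.57514549 -0.23220099  0.20103092] [-0.068 -0.014  0.037 -0.046  0.004 -0.038]
```

View pics/w2c.png

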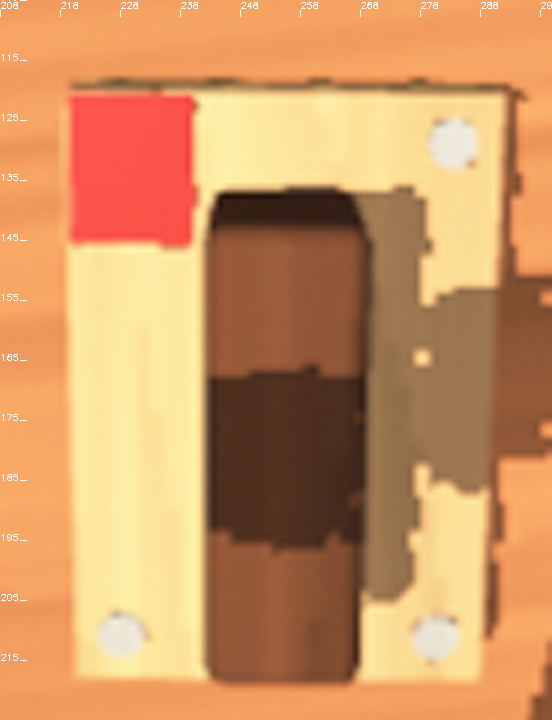

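Run:
```python
from fit import *
cm=camera_model("wrist");cm["camera_from_world"]=np.load("w2.npy")
pts=[((50,35,20),(68,92)),((50,-35,20),(510,92)),((-50,-35,20),(480,682)),((-50,35,20),(74,679))]
l=np.array([p[0] for p in pts])/1000.; uv=(np.array([p[1] for p in pts])+.5)/6-.5+[208,105]
p,r=fit(cm,l,uv,[.57,-.23,0]);print("die",p,np.degrees(p[2]));print(r.round(2).tolist())
```

```text
die [ 0.5737281  -0.23406163 -0.13375317] -7.6634920726837015
[[0.12, -0.17], [-0.5, 0.68], [-0.1, -0.15], [0.53, -0.38]]
```

play_rows(
  deltas=[
    [-0.001,0.01,-0.002,0,0.004,0],
    [-0.001,0.035,-0.002,0,0.004,0],
    [-0.001,0.065,-0.002,0,0.004,0],
    [-0.001,0.095,-0.002,0,0.004,0],
    [-0.001,0.12,-0.002,0,0.004,0],
    [-0.001,0.135,-0.002,0,0.004,0],
    [-0.001,0.14,-0.002,0,0.004,0],
    [-0.001,0.14,-0.002,0,0.004,0],
    [-0.001,0.14,-0.002,0,0.004,0],
  ],
)

```text
t: 2.4
tcp_pos: [0.5742, -0.2344, 0.0623]
tool_rot: [-0.047, -0.705, 0.706, 0.046]
force: [0.9, -0.8, -0.2]
finger_gap: 1.002
```

Run:
```python
from h import *
s=sense();print(s["t"],s["tcp_pos"],s["qd"].round(3))
im=snapshot("wrist")
cv2.imwrite("pics/w3.png",cv2.resize(im[:,:,::-1],None,fx=1.5,fy=1.5))
from scipy.spatial.transform import Rotation as R
M=R.from_quat(s["tool_rot"]).as_matrix();print(M.round(3),np.degrees(np.arctan2(M[1,2],M[0,2])))
```

```text
2.4 [ 0.57420514 -0.23440366  0.06230967] [ 0.007 -0.012 -0.006 -0.     0.001 -0.   ]
[[-0.991  0.002 -0.13 ]
 [ 0.13  -0.001 -0.991]
 [-0.002 -1.     0.001]] -97.49048878963185
```

View pics/w3.png

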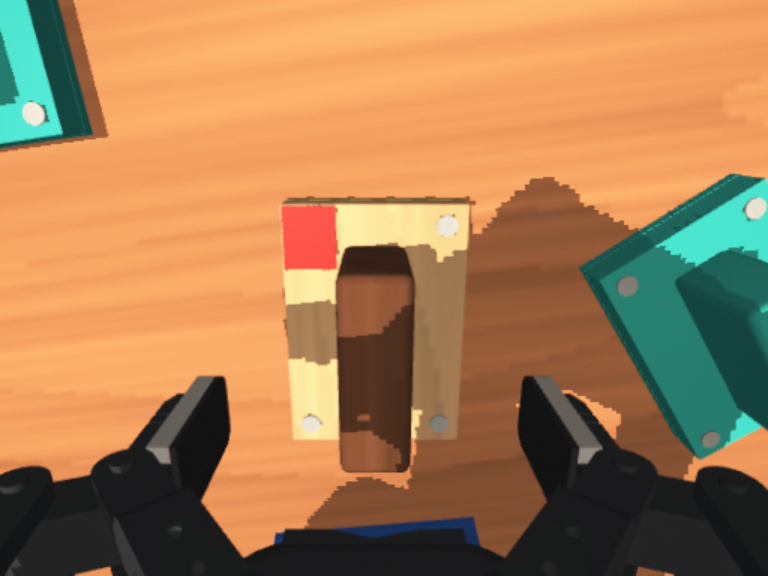

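The jaws at (225,375) and (525,375) straddle the bar, which is centred at x≈375. Next I descend and grip.

play_rows(
  deltas=[
    [0,0.008,0,0,0,0],
    [0,0.02,0,0,0,0],
    [0,0.03,0,0,0,0],
    [0,0.034,0,0,0,0],
    [0,0.035,0,0,0,0],
    [0,0.035,0,0,0,0],
  ],
)

```text
t: 3.05
tcp_pos: [0.5736, -0.2335, 0.0259]
tool_rot: [0.046, 0.706, -0.706, -0.046]
force: [-0.1, -0.0, 0.0]
finger_gap: 0.998
```

play_rows(
  deltas=[
    [0,0,0,0,0,0],
    [0,0,0,0,0,0],
    [0,0,0,0,0,0],
    [0,0,0,0,0,0],
    [0,0,0,0,0,0],
    [0,0,0,0,0,0],
    [0,0,0,0,0,0],
    [0,0,0,0,0,0],
    [0,0,0,0,0,0],
    [0,0,0,0,0,0],
  ],
  gripper=0.0,
  force=70,
)

```text
t: 4.05
tcp_pos: [0.574, -0.2338, 0.0267]
tool_rot: [-0.046, -0.705, 0.706, 0.046]
force: [-0.2, 0.1, 4.7]
finger_gap: 0.271
```

play_rows(
  deltas=[
    [0,-0.005,0,0,0,0],
    [0,-0.02,0,0,0,0],
    [0,-0.045,0,0,0,0],
    [0,-0.075,0,0,0,0],
    [0,-0.105,0,0,0,0],
    [0,-0.13,0,0,0,0],
    [0,-0.145,0,0,0,0],
    [0,-0.15,0,0,0,0],
    [0,-0.15,0,0,0,0],
    [0,-0.15,0,0,0,0],
  ],
)

```text
t: 5.05
tcp_pos: [0.5728, -0.2331, 0.1754]
tool_rot: [0.045, 0.706, -0.705, -0.047]
force: [-1.0, 0.7, -3.9]
finger_gap: 0.27
```

Run:
```python
from h import *
s=sense();print(s)
im=snapshot("wrist")
cv2.imwrite("pics/w4.png",cv2.resize(im[:,:,::-1],None,fx=1.5,fy=1.5))
from scipy.spatial.transform import Rotation as R
M=R.from_quat(s["tool_rot"]).as_matrix();print(M.round(3),np.degrees(np.arctan2(M[1,2],M[0,2])))
```

```text
{'t': 5.05, 'q': array([-5.66934450e-01,  5.84787357e-01,  1.50173305e+00, -1.64674573e-06,
        1.05740954e+00,  1.13404824e+00]), 'qd': array([-0.00157227,  0.01448515,  0.00580293, -0.00166353, -0.00083225,
        0.00120415]), 'tau': array([ 2.13429413e-02, -4.71966541e+01, -1.69943511e+01,  2.46067990e-03,
       -2.12724006e-02, -1.07444873e-05]), 'tcp_pos': array([ 0.57281129, -0.23309542,  0.17536019]), 'tool_rot': array([ 0.04527031,  0.70600586, -0.70521173, -0.04671973]), 'force': array([-1.03682051,  0.73692838, -3.87668053]), 'ft_torque': array([ 0.01734762,  0.02632851, -0.01946972]), 'finger_gap': 0.2700162736179792}
[[-0.992 -0.002 -0.13 ]
 [ 0.13   0.001 -0.992]
 [ 0.002 -1.    -0.001]] -97.45914290962573
```

View pics/w4.png

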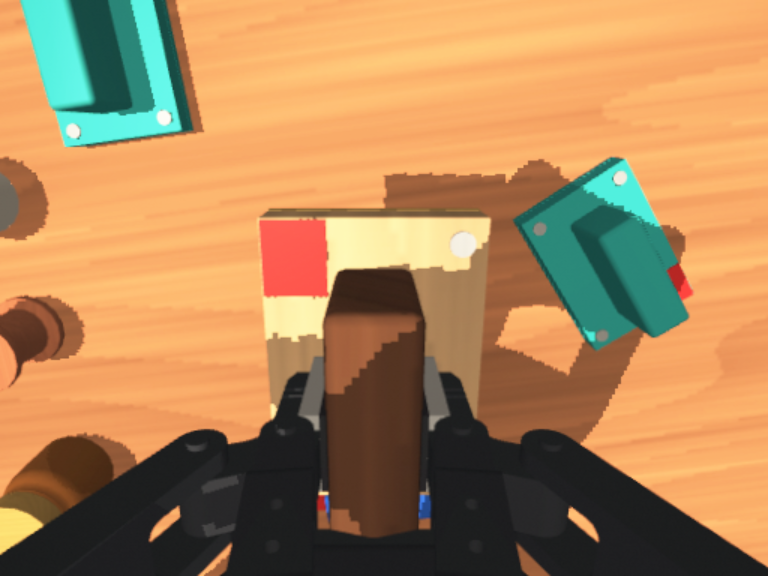

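Run:
```python
from fit import *
cm=camera_model("wrist"); s=sense()
im=cv2.resize(cv2.imread("pics/w4.png"),(512,384),interpolation=cv2.INTER_AREA)[:,:,::-1]
crop(im,165,130,335,290,4,"pics/w4c.png")
l=np.array([(50,35,20),(50,-35,20)])/1000.
uv=(np.array([(260.5,219.5),(490,217.5)])+.5)/1.5-.5
p,r=fit(cm,l,uv,[.57,-.23,-.13],s["tcp_pos"][2]-.0267);print(p,np.degrees(p[2]),r.round(2).tolist(),s["tcp_pos"])
```

```text
[ 0.57265514 -0.23285192 -0.12174019] -6.97519897380492 [[-0.76, 0.05], [0.76, 0.04]] [ 0.57274703 -0.23307235  0.17503903]
```

View pics/w4c.png

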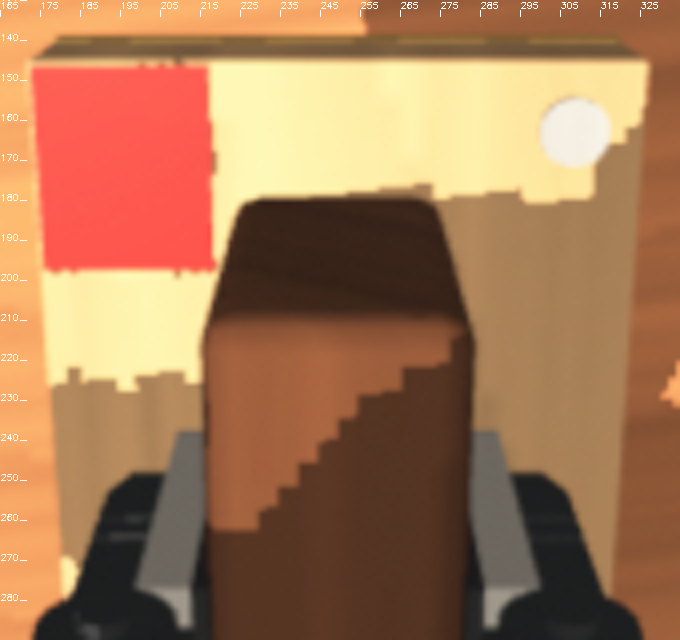

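The die is held level and centred between the jaws (block front corners at (260,219) and (490,217)). Next I carry it over the bystanders to above the bed.

play_rows(
  deltas=[
    [0.003,0,-0.01,0,-0.012,0],
    [0.009,0,-0.035,0,-0.042,0],
    [0.019,0,-0.075,0,-0.09,0],
    [0.029,0,-0.118,0,-0.142,0],
    [0.04,0,-0.162,0,-0.194,0],
    [0.051,0,-0.206,0,-0.247,0],
    [0.062,0,-0.25,0,-0.3,0],
    [0.072,0,-0.294,0,-0.352,0],
    [0.082,0,-0.335,0,-0.4,0],
    [0.09,0,-0.364,0,-0.436,0],
    [0.093,0,-0.38,0,-0.455,0],
    [0.095,0,-0.385,0,-0.461,0],
  ],
)

```text
t: 6.3
tcp_pos: [0.5281, 0.1628, 0.1756]
tool_rot: [-0.118, 0.697, -0.697, 0.117]
force: [0.1, -0.7, -1.9]
finger_gap: 0.272
```

play_rows(
  deltas=[
    [0,0,0,0,0,0],
    [0,0,0,0,0,0],
    [0,0,0,0,0,0],
    [0,0,0,0,0,0],
    [0,0,0,0,0,0],
  ],
)

```text
t: 6.8
tcp_pos: [0.5297, 0.1597, 0.1763]
tool_rot: [0.116, -0.698, 0.698, -0.116]
force: [0.0, 1.0, -2.9]
finger_gap: 0.274
```

Run:
```python
from h import *
s=sense();print(s["tcp_pos"],s["q"].round(3),s["qd"].round(3),s["finger_gap"])
cm=camera_model("wrist");im=snapshot("wrist"); np.save("w5.npy",cm["camera_from_world"]); cv2.imwrite("pics/w5r.png",im[:,:,::-1])
cv2.imwrite("pics/w5.png",cv2.resize(im[:,:,::-1],None,fx=1.5,fy=1.5))
from scipy.spatial.transform import Rotation as R
M=R.from_quat(s["tool_rot"]).as_matrix();print(M.round(3),np.degrees(np.arctan2(M[1,2],M[0,2])))
```

```text
[0.52965092 0.1596738  0.17632148] [ 0.091  0.504  1.67  -0.     0.968  1.332] [ 0.005 -0.001 -0.    -0.    -0.    -0.001] 0.2743442393984019
[[-0.946  0.     0.324]
 [-0.324 -0.    -0.946]
 [-0.    -1.     0.   ]] -71.12437752961546
```

View pics/w5.png

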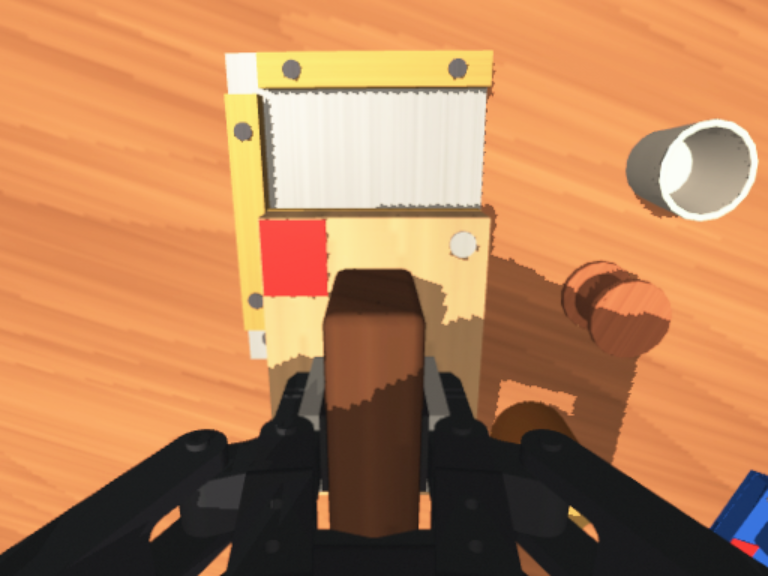

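The end fence and inner corner are visible at about (265,88), and the die looks parallel to the bed. I'll refine the bed pose from this view.

Run:
```python
from h import *
im=cv2.imread("pics/w5r.png")[:,:,::-1]
crop(im,142,25,342,145,4,"pics/w5a.png")
crop(im,142,130,192,250,5,"pics/w5b.png")
```

```text
(no output)
```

View pics/w5a.png

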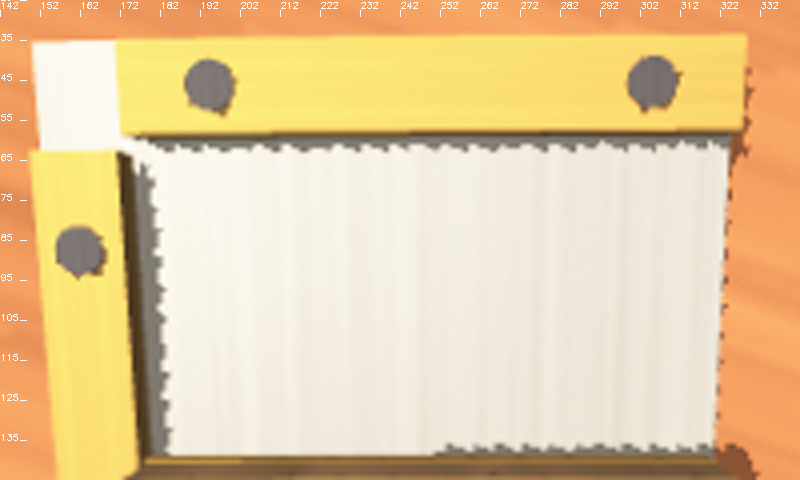

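View pics/w5b.png

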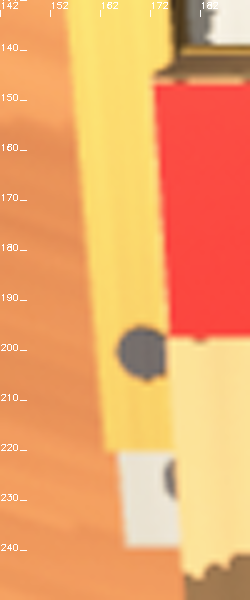

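Run:
```python
from fit import *
cm=camera_model("wrist");cm["camera_from_world"]=np.load("w5.npy");s=sense()
A=[((93,54,26),(114,42)),((93,-74,26),(747,35)),((75,-74,26),(742,131)),((75,54,26),(120,135)),((72,73,26),(30,151)),((72,55,26),(117,151)),((95,75,10),(33,43))]
B=[((-68,73,26),(104,450)),((-95,75,10),(127,547))]
l=np.array([p[0] for p in A+B])/1000.
uv=np.vstack([(np.array([p[1] for p in A])+.5)/4-.5+[142,25],(np.array([p[1] for p in B])+.5)/5-.5+[142,130]])
p,r=fit(cm,l,uv,[.55,.17,.33]);print("bed",p,np.degrees(p[2]));print(r.round(2).tolist())
d,r2=fit(cm,np.array([(50,35,20),(50,-35,20)])/1000.,(np.array([(260.5,217.5),(490.5,217)])+.5)/1.5-.5,[.53,.16,.33],s["tcp_pos"][2]-.0267)
print("die",d,np.degrees(d[2]),s["tcp_pos"])
c,sn=np.cos(p[2]),np.sin(p[2]);Rm=np.array([[c,-sn],[sn,c]])
print("die corner -> nest in bed axes", [75,55]-1000*(Rm.T@(s["tcp_pos"][:2]-p[:2]))-[50,35], "by img",[75,55]-1000*(Rm.T@(d[:2]-p[:2]))-[50,35])
```

```text
bed [0.55012255 0.17780262 0.33563969] 19.230737710326046
[[0.18, -0.33], [-0.4, 0.32], [-0.38, -0.1], [0.18, -0.03], [0.12, 0.13], [-0.02, -0.17], [0.07, 0.2], [0.36, 0.2], [-0.11, -0.38]]
die [0.53021095 0.16067976 0.33111083] 18.971253154904915 [0.52960998 0.15980406 0.17631644]
die corner -> nest in bed axes [50.29621305 30.23795004] by img [49.44034434 29.60905284]
```

play_rows(
  deltas=[
    [-0.01,0,-0.005,0,-0.004,0],
    [-0.025,0.005,-0.012,0,-0.004,0],
    [-0.037,0.02,-0.018,0,-0.004,0],
    [-0.039,0.045,-0.019,0,-0.004,0],
    [-0.039,0.07,-0.019,0,-0.004,0],
    [-0.039,0.09,-0.019,0,-0.004,0],
    [-0.039,0.105,-0.019,0,-0.004,0],
    [-0.039,0.115,-0.019,0,-0.004,0],
    [-0.039,0.12,-0.019,0,-0.004,0],
    [-0.039,0.12,-0.019,0,-0.004,0],
    [-0.039,0.12,-0.019,0,-0.004,0],
  ],
)

```text
t: 7.95
tcp_pos: [0.5609, 0.1913, 0.0569]
tool_rot: [-0.117, 0.697, -0.697, 0.118]
force: [-0.3, 0.5, -3.4]
finger_gap: 0.27
```

Run:
```python
from h import *
s=sense();print(s["tcp_pos"],s["force"],s["qd"].round(3),s["finger_gap"])
cm=camera_model("wrist");im=snapshot("wrist"); np.save("w6.npy",cm["camera_from_world"]); cv2.imwrite("pics/w6r.png",im[:,:,::-1])
cv2.imwrite("pics/w6.png",cv2.resize(im[:,:,::-1],None,fx=1.5,fy=1.5))
crop(im,140,80,340,220,4,"pics/w6a.png")
im=snapshot("top");crop(im,110,145,210,260,5,"pics/t6.png")
```

```text
[0.56087533 0.1912806  0.05691556] [-0.34873035  0.51085409 -3.43403868] [ 0.    -0.011 -0.001 -0.    -0.002  0.   ] 0.2702888650689083
```

View pics/w6a.png

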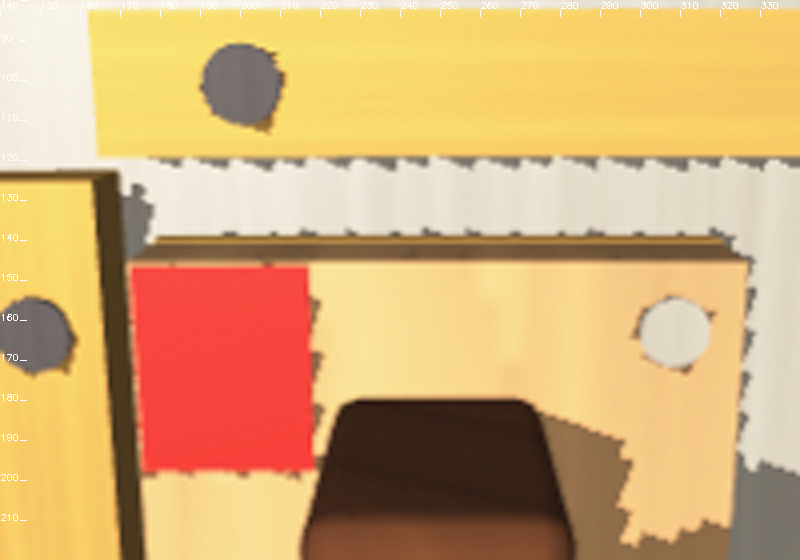

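View pics/t6.png

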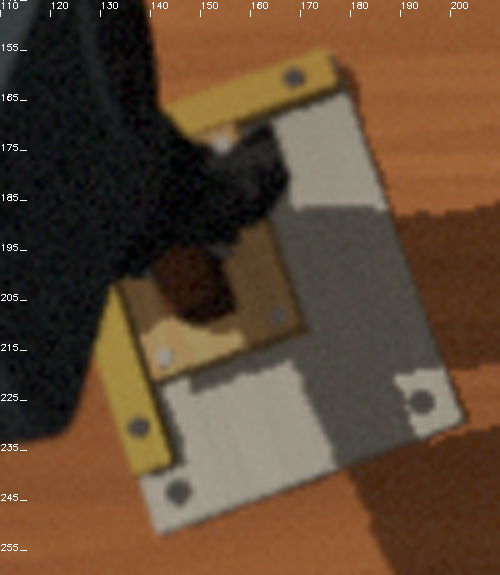

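Run:
```python
from fit import *
cm=camera_model("wrist");cm["camera_from_world"]=np.load("w6.npy");s=sense()
f=lambda q:(np.array(q)+.5)/4-.5+[140,80]
A=[((93,54,26),(87,10)),((75,54,26),(98,157)),((72,55,26),(92,181)),((72,55,10),(118,172))]
p,r=fit(cm,np.array([a[0] for a in A])/1000.,f([a[1] for a in A]),[.55,.177,.333]);print("bed",p,np.degrees(p[2]));print(r.round(2).tolist())
# fixed yaw from tool: offset
D=[((50,35,20),(130,263)),((50,-35,20),(748,261)),((50,35,0),(155,237)),((50,-35,0),(722,237))]
for z in(.0267,.0255):
  d,r2=fit(cm,np.array([a[0] for a in D])/1000.,f([a[1] for a in D]),[.56,.19,.33],s["tcp_pos"][2]-z)
  print("die",d,np.degrees(d[2]),r2.round(2).tolist())
for yaw in(p[2],.333):
  c,sn=np.cos(yaw),np.sin(yaw);Rm=np.array([[c,-sn],[sn,c]])
  nest=p[:2]+np.array([[np.cos(p[2]),-np.sin(p[2])],[np.sin(p[2]),np.cos(p[2])]])@[.075,.055]
  print(nest, 1000*(Rm.T@(nest-d[:2]))-[50,35])
```

```text
bed [0.55008676 0.17804883 0.33627565] 19.267175644572255
[[0.0, 0.29], [-0.16, 0.12], [-0.16, 0.02], [0.36, -0.55]]
die [0.5611886  0.19260631 0.33609307] 19.256714233355424 [[-0.09, -0.17], [0.08, 0.05], [2.28, 0.14], [-2.22, -0.1]]
die [0.56134847 0.19266671 0.33608854] 19.25645504981253 [[-0.71, -0.13], [0.7, 0.09], [1.79, 0.14], [-1.74, -0.11]]
[0.60273747 0.25471631] [9.54554486 9.9169274 ]
[0.60273747 0.25471631] [ 9.39809341 10.11173659]
```

The gaps are about 9.5 mm to the end fence and 10 mm to the side fence, and the yaw is matched. Now I lower onto the bed.

play_rows(
  deltas=[
    [0,0.004,0,0,0,0],
    [0,0.009,0,0,0,0],
    [0,0.014,0,0,0,0],
    [0,0.017,0,0,0,0],
    [0,0.018,0,0,0,0],
    [0,0.019,0,0,0,0],
    [0,0.0195,0,0,0,0],
    [0,0.02,0,0,0,0],
    [0,0.02,0,0,0,0],
  ],
)

```text
t: 8.95
tcp_pos: [0.5602, 0.1911, 0.0367]
tool_rot: [0.118, -0.697, 0.697, -0.118]
force: [-1.0, 0.2, 0.5]
finger_gap: 0.276
```

play_rows(
  deltas=[
    [0,0.0003,0,0,0,0],
    [0,0.0006,0,0,0,0],
    [0,0.0006,0,0,0,0],
    [0,0.0006,0,0,0,0],
  ],
)

```text
t: 9.35
tcp_pos: [0.5602, 0.1911, 0.0368]
tool_rot: [0.118, -0.697, 0.697, -0.118]
force: [-2.6, -0.5, 5.7]
finger_gap: 0.276
```

play_rows(
  deltas=[
    [-0.001,0,-0.001,0,0,0],
    [-0.002,0,-0.002,0,0,0],
    [-0.003,0,-0.003,0,0,0],
    [-0.004,0,-0.004,0,0,0],
    [-0.005,0,-0.005,0,0,0],
    [-0.006,0,-0.006,0,0,0],
    [-0.0065,0,-0.0065,0,0,0],
    [-0.007,0,-0.007,0,0,0],
    [-0.007,0,-0.007,0,0,0],
  ],
)

```text
t: 10.25
tcp_pos: [0.5648, 0.1991, 0.0367]
tool_rot: [0.118, -0.697, 0.698, -0.118]
force: [-1.2, -3.8, 5.6]
finger_gap: 0.275
```

Run:
```python
from h import *
s=sense();print(s["tcp_pos"],s["force"],s["ft_torque"],s["finger_gap"])
im=snapshot("wrist")
crop(im,140,80,340,220,4,"pics/w7a.png")
```

```text
[0.5647801  0.19913895 0.03674151] [-1.15912631 -3.82813371  5.55539385] [-0.41984234  0.29422577  0.06591737] 0.2745766855238125
```

View pics/w7a.png

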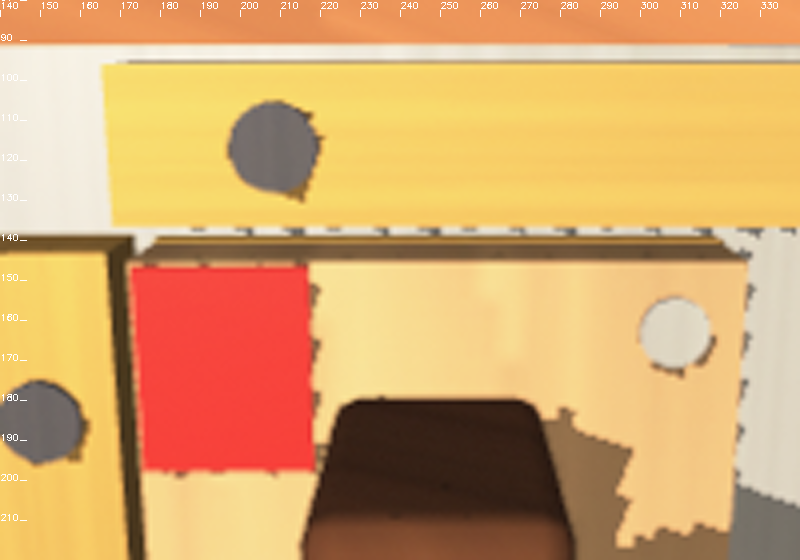

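There is a small visible gap at both fences, about 2–3 mm. I'll creep toward the end fence first.

play_rows(
  deltas=[
    [-0.0004,0,0,0,0,0],
    [-0.0008,0,0,0,0,0],
    [-0.0012,0,0,0,0,0],
    [-0.0016,0,0,0,0,0],
    [-0.002,0,0,0,0,0],
    [-0.0024,0,0,0,0,0],
    [-0.0027,0,0,0,0,0],
    [-0.003,0,0,0,0,0],
    [-0.003,0,0,0,0,0],
  ],
)

```text
t: 11.2
tcp_pos: [0.566, 0.2003, 0.0368]
tool_rot: [0.119, -0.697, 0.697, -0.117]
force: [-4.9, -2.9, 8.9]
finger_gap: 0.274
```

play_rows(
  deltas=[
    [0,0,-0.0004,0,0,0],
    [0,0,-0.0008,0,0,0],
    [0,0,-0.0012,0,0,0],
    [0,0,-0.0016,0,0,0],
    [0,0,-0.002,0,0,0],
    [0,0,-0.0024,0,0,0],
    [0,0,-0.0027,0,0,0],
    [0,0,-0.003,0,0,0],
    [0,0,-0.003,0,0,0],
  ],
)

```text
t: 12.1
tcp_pos: [0.5672, 0.2024, 0.0368]
tool_rot: [0.118, -0.696, 0.698, -0.119]
force: [-1.6, -5.4, 5.2]
finger_gap: 0.272
```

```bash
cat > st.py <<'E'
from h import *
s=sense();y=.336
f=s["force"];t=s["ft_torque"]
c,sn=np.cos(y),np.sin(y)
rb=lambda v:np.round([c*v[0]+sn*v[1],-sn*v[0]+c*v[1],v[2]],3)
print(s["t"],s["tcp_pos"].round(4),"F bed",rb(f),"T bed",rb(t),"pos bed(mm)",1000*rb(s["tcp_pos"]-[.55009,.17805,0]),s["finger_gap"])
from scipy.spatial.transform import Rotation as R
M=R.from_quat(s["tool_rot"]).as_matrix();print("yaw",90+np.degrees(np.arctan2(M[1,2],M[0,2])),"tilt",rb(M[:,1]))
E
python3 st.py
python3 - <<'E'
from h import *
im=snapshot("wrist")
crop(im,140,80,340,220,4,"pics/w8a.png")
E
```

```text
12.1 [0.5672 0.2024 0.0368] F bed [-3.269 -4.559  5.195] T bed [-0.696  0.425 -0.013] pos bed(mm) [24. 17. 37.] 0.27225763104625894
yaw 19.23441688496392 tilt [ 0.001 -0.002 -1.   ]
```

View pics/w8a.png

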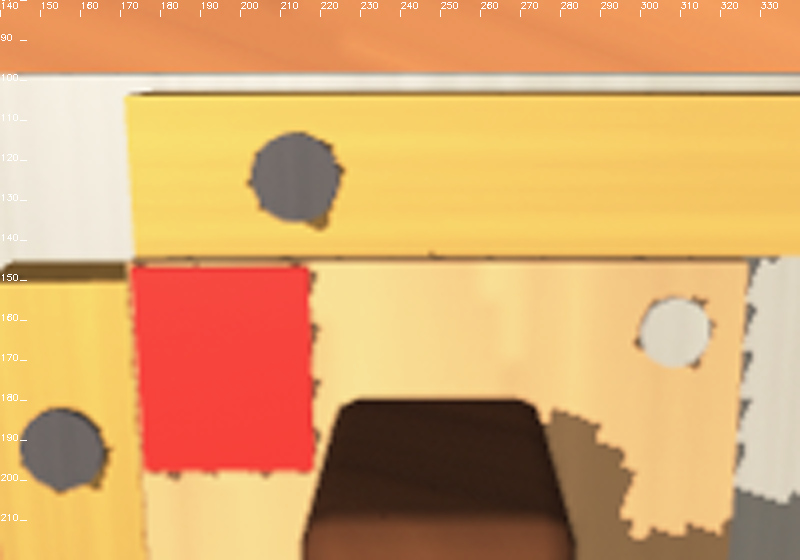

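It looks nearly closed on both fences, but the forces are still at friction level. I'll keep pushing gently in both directions.

play_rows(
  deltas=[
    [-0.0003,0,-0.0003,0,0,0],
    [-0.0006,0,-0.0006,0,0,0],
    [-0.0009,0,-0.0009,0,0,0],
    [-0.0012,0,-0.0012,0,0,0],
    [-0.0015,0,-0.0015,0,0,0],
    [-0.0018,0,-0.0018,0,0,0],
    [-0.002,0,-0.002,0,0,0],
    [-0.002,0,-0.002,0,0,0],
  ],
)

```text
t: 12.95
tcp_pos: [0.5668, 0.2035, 0.0369]
tool_rot: [0.119, -0.696, 0.699, -0.117]
force: [-4.6, -10.8, 8.9]
finger_gap: 0.272
```

```bash
python3 st.py
```

```text
12.95 [0.5668 0.2035 0.0369] F bed [-7.876 -8.661  8.861] T bed [-1.325  0.895 -0.205] pos bed(mm) [24. 18. 37.] 0.27241157866362625
yaw 19.232644400329747 tilt [-0.003 -0.003 -1.   ]
```

play_rows(
  deltas=[
    [-0.0003,0.0002,-0.0003,0,0,0],
    [-0.0006,0.0004,-0.0006,0,0,0],
    [-0.0009,0.0006,-0.0009,0,0,0],
    [-0.0012,0.0006,-0.0012,0,0,0],
    [-0.0015,0.0006,-0.0015,0,0,0],
    [-0.0018,0.0006,-0.0018,0,0,0],
    [-0.002,0.0006,-0.002,0,0,0],
    [-0.002,0.0006,-0.002,0,0,0],
  ],
)

```text
t: 13.75
tcp_pos: [0.5668, 0.2036, 0.037]
tool_rot: [0.121, -0.695, 0.7, -0.116]
force: [-7.9, -18.8, 16.6]
finger_gap: 0.274
```

```bash
sed -i 's/np.round(\[/np.round([/;s/,3)$/,4)/;s/\],3)/],5)/' st.py; python3 st.py
python3 - <<'E'
from h import *
im=snapshot("wrist")
crop(im,140,80,340,220,4,"pics/w9a.png");cv2.imwrite("pics/w9.png",cv2.resize(im[:,:,::-1],None,fx=1.5,fy=1.5))
E
```

```text
13.75 [0.5668 0.2036 0.037 ] F bed [-13.706  -15.1417  16.5529] T bed [-2.3722  1.5126 -0.2794] pos bed(mm) [24.2 18.6 37. ] 0.2735292609727337
yaw 19.285184047915934 tilt [-0.0075 -0.0058 -1.    ]
```

View pics/w9a.png

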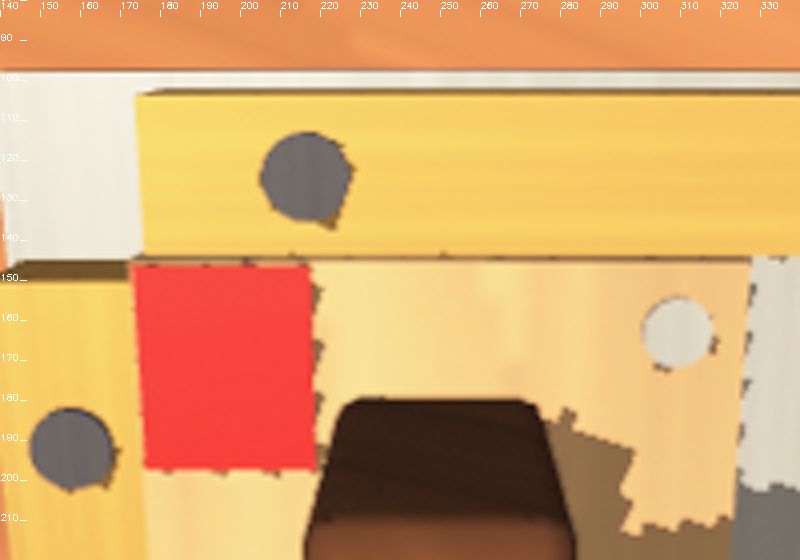

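View pics/w9.png

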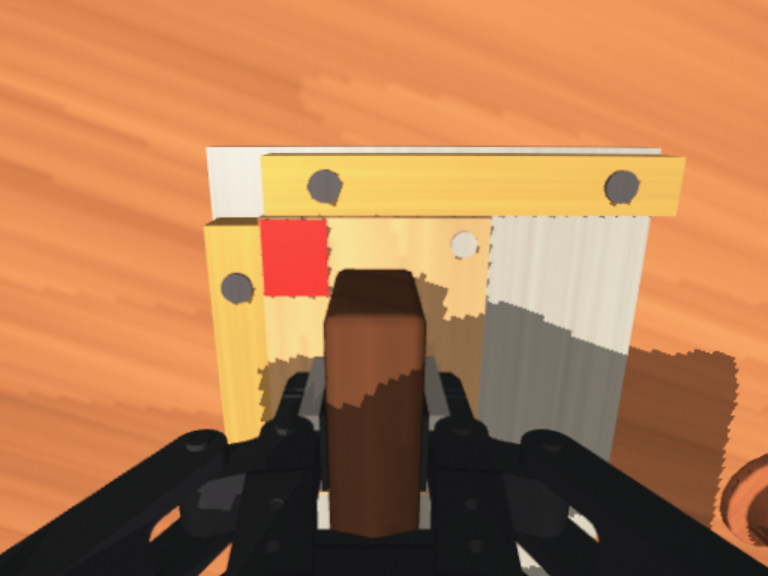

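Both fences now react with about 14–15 N, and there is no visible gap. The tool has leaned about 0.5° under load, so I'll correct that tilt to keep the die flat while pressing slightly more.

play_rows(
  deltas=[
    [0,0,0,-0.0015,0,0.002],
    [-0.0002,0,-0.0002,-0.003,0,0.004],
    [-0.0004,0,-0.0004,-0.0045,0,0.006],
    [-0.0006,0,-0.0006,-0.006,0,0.008],
    [-0.0008,0,-0.0008,-0.006,0,0.008],
    [-0.001,0,-0.001,-0.006,0,0.008],
    [-0.001,0,-0.001,-0.006,0,0.008],
  ],
)

```text
t: 14.5
tcp_pos: [0.5668, 0.2036, 0.0368]
tool_rot: [0.119, -0.697, 0.698, -0.118]
force: [-7.1, -22.3, 16.4]
finger_gap: 0.267
```

```bash
python3 st.py
```

```text
14.5 [0.5668 0.2036 0.0368] F bed [-14.0611 -18.6663  16.3643] T bed [-2.9871  2.0178 -0.0997] pos bed(mm) [24.2 18.6 36.8] 0.267421759738618
yaw 19.35341419546924 tilt [-0.0018 -0.0011 -1.    ]
```

play_rows(
  deltas=[
    [-0.0004,0,-0.0001,0,0,0.0005],
    [-0.0008,0,-0.0002,-0.0005,0,0.001],
    [-0.0012,0,-0.0003,-0.001,0,0.002],
    [-0.0016,0,-0.0004,-0.001,0,0.0025],
    [-0.0018,0,-0.0005,-0.001,0,0.003],
    [-0.0018,0,-0.0005,-0.001,0,0.003],
    [-0.0018,0,-0.0005,-0.001,0,0.003],
  ],
)

```text
t: 15.2
tcp_pos: [0.5668, 0.2037, 0.0368]
tool_rot: [0.12, -0.697, 0.697, -0.118]
force: [-10.3, -24.2, 18.2]
finger_gap: 0.269
```

```bash
python3 st.py
python3 - <<'E'
from h import *
cm=camera_model("wrist");im=snapshot("wrist");np.save("w10.npy",cm["camera_from_world"])
crop(im,140,80,340,220,4,"pics/w10a.png")
crop(im,130,130,200,290,5,"pics/w10b.png")
im=snapshot("top");crop(im,110,145,210,260,5,"pics/t10.png")
im=snapshot("side");crop(im,150,210,290,315,5,"pics/s10.png")
E
python3 st.py
```

```text
15.2 [0.5668 0.2037 0.0368] F bed [-17.7009 -19.4678  18.2055] T bed [-3.4147  2.4331 -0.207 ] pos bed(mm) [24.2 18.7 36.8] 0.269394023980696
yaw 19.371807132656997 tilt [-2.6e-03 -6.0e-04 -1.0e+00]
15.35 [0.5668 0.2037 0.0368] F bed [-17.6872 -19.1845  19.9346] T bed [-3.3472  2.4098 -0.2133] pos bed(mm) [24.2 18.7 36.8] 0.2754224713194995
yaw 19.374755589560422 tilt [-2.6e-03 -6.0e-04 -1.0e+00]
```

View pics/w10a.png

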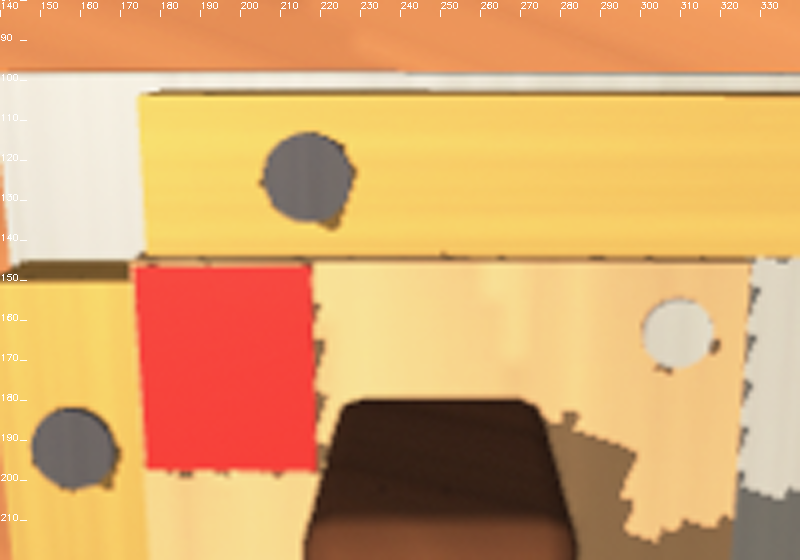

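View pics/t10.png

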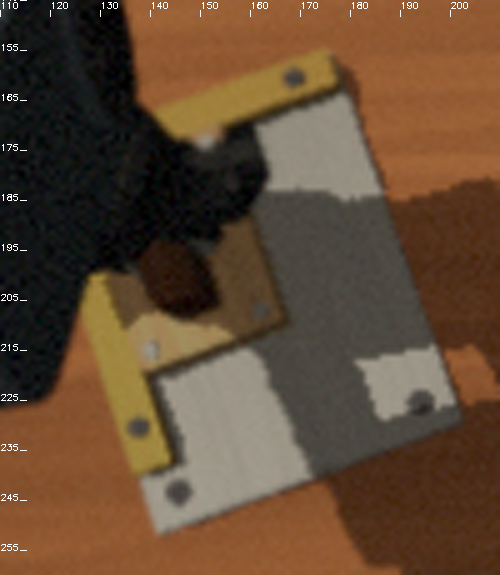

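View pics/s10.png

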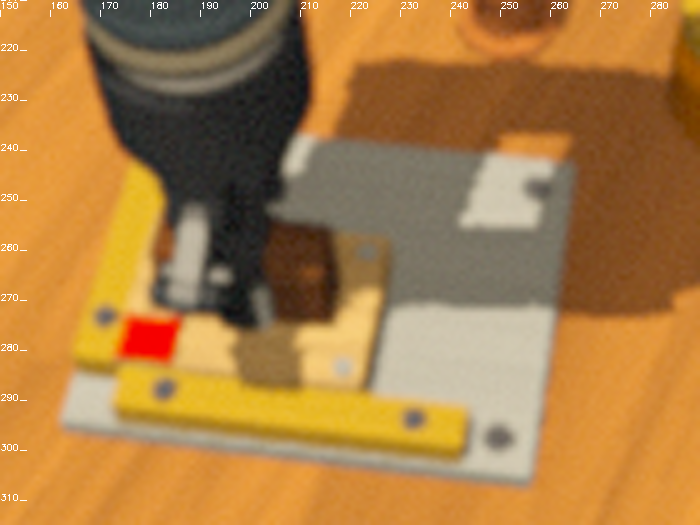

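View pics/w10b.png

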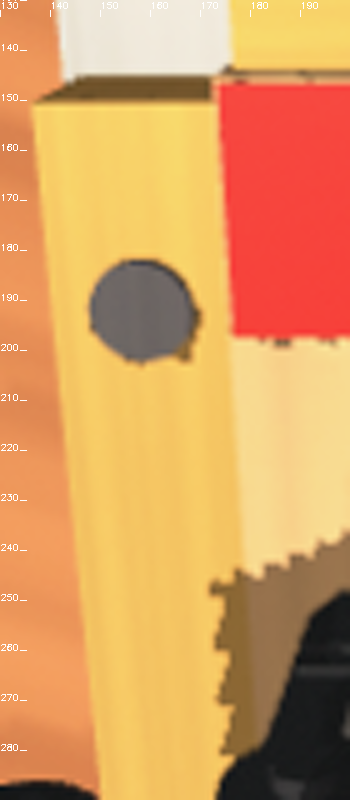

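The views agree. The red corner is in the fence corner at (132,263) in the wrist crop, the die edges run parallel to both fences with no gap, and the bystanders are untouched. I'll hold for a second and re-check before handing in.

play_rows(
  deltas=[
    [0,0,0,0,0,0],
    [0,0,0,0,0,0],
    [0,0,0,0,0,0],
    [0,0,0,0,0,0],
    [0,0,0,0,0,0],
    [0,0,0,0,0,0],
    [0,0,0,0,0,0],
    [0,0,0,0,0,0],
  ],
)

```text
t: 16.15
tcp_pos: [0.5668, 0.2037, 0.0368]
tool_rot: [0.12, -0.697, 0.697, -0.118]
force: [-9.1, -25.9, 18.9]
finger_gap: 0.271
```

```bash
python3 st.py
python3 - <<'E'
from station import *
print(sign_off())
E
```

```text
16.15 [0.5668 0.2037 0.0368] F bed [-17.1325 -21.4913  18.877 ] T bed [-3.407   2.4669 -0.209 ] pos bed(mm) [24.3 18.7 36.8] 0.27082069474687115
yaw 19.374208444269698 tilt [-2.5e-03 -6.0e-04 -1.0e+00]
the job is handed in; nothing more can be done
None
```

I picked up the wooden die by its grip bar and carried it over the bystanders. I set it flat on the bed and crept it into the fence corner. The job was handed in at about 16 s with the die still gripped and pressed.

**Last checks before hand-in:**
- **Push:** reactions were about 17 N from the end fence and 21 N from the side fence, with about 19 N upward from the bed. The forces stayed within about 3 N and the position did not move over the last second.
- **Fit:** the pictures show no gap at either fence and the red corner in the nest. Harder pushing moved the die no farther.
- **Flatness:** tool tilt was about 0.15°. Tool height was the same as at first touch on the bed.
- **Bystanders:** I carried the die well above the jar, spool and cup. I did not photograph all three again at the end.

**Disagreements:**
- The top and wrist cameras differed by about 4 mm on the bed's position. I relied on the wrist view and on contact forces.
- My image-based bed pose puts the seated die about 1 mm short of the nominal nest point along each axis. That is within calibration error.
- Tool yaw read 19.37° against an estimated bed yaw of 19.0–19.3°.

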